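# Settle the display pad and hold up the ring tray

## Task

The flat display pad in the jeweller's carrying tray is sticking up at one end: press it down until it lies level in its recess and stays there, while the tray stands on the counter. Then lift the tray by its grip bar and finish holding it still and level in the air, its underside about 10 cm above the counter, with the pad and both ring cones still in place; do not put it down or let go. Keep the tray level on the way so that nothing slips, and leave the ring box, the loupe and the screwdriver alone.

Things in the scene. Friction and masses are not known exactly. Their poses are not given: they have to be found in the camera images.
- tray: loose dark wooden tray, 130 (x) x 200 (y) x 77 mm high; loaded 0.6 to 0.75 kg, balanced about its middle. Origin: centre of underside, z up, x along the grip bar. Floor top at z = 10 mm, rim at 24, walls 6 thick, ridge under the bar 16 wide to z = 24. The -y half is the pad's recess (118 x 86 mm, floor z = 10); the +y half a grey infill (top z = 18) with two cone pockets.
- grip (a point): centre of the tray's wooden grip bar, at tray (0, 0, 68) mm. The bar runs along tray x: 114 mm long, 16 mm thick (y), from z = 59 to 77 mm, on two posts at x = -50 and +50 mm; between the posts the space below it is open.
- panel: flat grey loose display pad with three thin dark lines, 110 (x) x 76 (y) x 8 mm, 0.12 kg, in the tray's -y recess. Origin: centre of its underside, axes as the tray's. At the start its outer (tray -y) edge is up on a brass lifter bar, its inner edge on the floor: tilt about 0.15 rad. Level, its underside is at tray z = 10 mm, its top at 18. Press on the raised half with 6 to 15 N.
- lifter (a joint): brass lifter bar under the pad's outer edge, 60 mm long along tray x, at tray y = -80 mm. Value: how far it is down, 0 (up, 10 mm above the recess floor) to 0.0105 m (sunk in the floor). It slides straight down with a stiff friction of about 4 N, has no spring and stays where it is pushed.
- pad_seat (a point): middle of the pad's recess floor, at tray (0, -51, 10) mm, where the middle of the pad's underside belongs (the pad has 4 to 5 mm of play all round).
- cone0: loose white ring cone with a brass ring, base 32 mm across, 40 mm high, 60 g, standing in the tray pocket at tray (-28, 51) mm on the floor (z = 10 mm), pocket 38 mm square and 8 mm deep. Origin: centre of its underside, z up.
- cone1: the same ring cone in the pocket at tray (+28, 51) mm. Origin: centre of its underside, z up.
- ring_box: bystander: small closed blue ring box, 57 x 57 x 42 mm. Origin: centre of its underside.
- loupe: bystander: black folding loupe, 34 mm across and 28 mm high, with a steel arm out to 51 mm along its x. Origin: centre of the round part's underside.
- screwdriver: bystander: screwdriver lying on the counter, 150 mm long along its x. Origin: about its middle, on the underside.
Not all that is in view belongs to the job. What is meant by the panel is not brown, and is the larger of those in its own colour. Of the things shaped like the tray, the wooden one is meant.

How it is judged:
By the outcome, as a careful person would: the job done as asked, in the order asked, and still so for the second after the job is handed in, while the arm keeps its last pose, push and grip.
It also fails if it takes over 45 s, if anything falls off the work surface, if the arm or the gripper's body presses on something with over 40 N, if the wrist force passes 120 N, or if a joint passes its speed limit or range.

## Robot

A 6-joint arm with a two-finger parallel gripper is mounted at the origin on the work surface. World frame = base frame: x ahead of the robot, y to its left, z up, the work surface at z = 0. Lengths are in m, angles in rad, forces in N, time in s.
With the tool pointing down it reaches from about 0.425 to 0.95 m from the base axis. Payload 3.5 kg.
Tool frame: the origin (TCP) lies midway between the tips of the shut fingers; the grasp point (between the pads) lies 19 mm behind it; z points along the fingers, y is the line along which they close (so a half turn about z gives the same grasp; the last joint's range is limited). The gripper opens to 85 mm and grips with 20 to 120 N. Pads are 22 mm wide; open, the fingers measure 114 mm over their backs; the gripper's body (76 mm by 85 mm) begins 54 mm behind the grasp point. The pads swing forward as they close: fully open they stand 13 mm farther back than shut.
Start: joints at [-1.385, 0.286, 1.577, -0, 1.279, -0.15], TCP at [0.222, -0.637, 0.231] pointing down, gripper open.
Joint ranges: [-2.77, 2.77], [-0.9, 2.22], [0.21, 2.48], [-1.53, 4.67], [0.24, 2.81], [-2.84, 2.84]. Speed limits (rad/s): [2.79, 2.79, 3.14, 3.14, 3.14, 3.14].

## Interface

Orientations are given as a unit quaternion [x, y, z, w].
In Python, from plant import ctrl gives the robot as it stands.
- The arm moves only by the tool send_rows, never from a script. Its argument "series" is a list that holds one entry, the list of rows, each a list of 7 numbers: the shift along the tool's x, y, z in cm, then the turn, a rotation vector about the tool's x, y, z in rad, then the opening, from -1 (shut) to 1 (fully open). In form: [[[x, y, z, rx, ry, rz, jaw], ...]]. A call has 1 to 10 rows; each row shifts and turns the commanded pose from where the row before left it, along the tool's axes as they then stand; what a row does not reach is not made up. A row lasts 1/8 s, in which the tool goes at most 62.5 mm and 10.7 degrees, less where a joint would pass 70% of its speed; a pose out of reach is approached as far as the arm can. A call is refused whole if a number of a shift passes 6.25 or a number of a turn 0.188, either way. A call with a gripper value outside its range is refused whole. The fingers move at their own pace and stop on an object; "force" is the grip in N (left out, the last holds). Time passes only in rows, so rows that do not move let the fingers close. It gives the time, the measured TCP pose, the force, the opening and the grip force at its end, in the units of the state.
- ctrl.get_state(): the state, without advancing time (a new reading comes with each control period).
- ctrl.read_camera(name): name is "scene" or "top" or "wrist"; returns a dict with "img" (420x560x3 uint8, red, green, blue), "fx", "fy", "cx", "cy" (pixels), "R" (3x3) and "t" (3): a world point X has camera coordinates R X + t; the wrist camera has in their place "hand_eye" (4x4, takes a point from camera to tool coordinates, whose origin is the TCP and whose axes are the flange's). Camera axes: x right, y down, z forward; pixel columns grow to the right and rows downward; lengths in m; the calibration is good to about 2 mm. A picture is of the moment at which its call begins: read the wrist's pose just before it. There is no depth.
- ctrl.sign_off(): hands the job in; it is judged then, once.
The state is a dict: "time": time; "qpos": joint angles; "dq": joint speeds; "joint_efforts": joint torques, N m; "eef_pos": TCP position; "tcp_rot": TCP orientation; "contact_force": force on the tool from outside, world axes, zero at the start; "wrist_torque": the same for the moment, N m; "opening": opening from 0.0 (shut) to 1.0 (fully open); "finger_force": force on a finger pad.
Only numpy, scipy, OpenCV 4.12 (cv2) and the standard library are available. Lean on these libraries where they do the work, as an engineer would, in place of code of your own. Each camera call takes 0.05 s, during which the arm holds its last target. There are 200 camera calls.

## Working session

There is one attempt and no reset: what is moved stays moved. The work goes in short steps, Python scripts to look and compute and a tool call to move; the robot and the scene stay as the last step left them, time stands still between calls to the robot, and variables do not carry over. Pictures are saved under pics/ and viewed, at most 10 in all, crops included, and the job is handed in when it is done.

Besides the shell and the picture viewer there is one more tool, called after "Call:" as a command line: name --argument value ..., lists and objects as JSON in quotes. send_rows: Moves the arm, as the interface text tells. Its arguments: {"type":"object","properties":{"series":{"type":"array"},"force":{"type":"number"}},"required":["series"]}

```bash
mkdir -p pics; python3 - <<'E'
from plant import ctrl
import cv2,numpy as np,pickle
s=ctrl.get_state();print(s)
for n in("top","scene"):
    c=ctrl.read_camera(n);pickle.dump(c,open(n+'.pkl','wb'))
    cv2.imwrite(f'pics/{n}0.png',c['img'][:,:,::-1]);print(n,c['fx'],c['cx'],c['cy'],np.round(c['R'],3).tolist(),c['t'])
E
```

```text
{'time': 0.0, 'qpos': array([-1.38498785e+00,  2.87189836e-01,  1.57817672e+00, -2.31549501e-05,
        1.27859290e+00, -1.49994789e-01]), 'dq': array([-0.00195591, -0.00288335, -0.00320355, -0.00071717, -0.00011137,
       -0.00010356]), 'joint_efforts': array([-2.75782426e-03, -4.05982733e+01, -2.92629987e+01, -3.12162319e-04,
        5.78931067e-03,  3.60599358e-06]), 'eef_pos': array([ 0.22233457, -0.63663727,  0.22993121]), 'tcp_rot': array([ 9.85936354e-01,  1.67117043e-01, -3.22708323e-05, -1.18301263e-03]), 'contact_force': array([-0.46929828, -0.71619584,  0.16489242]), 'wrist_torque': array([ 0.00546576, -0.02067329, -0.02454552]), 'finger_force': 0.0, 'opening': 1.0017693664322223}
top 443.2043807229389 282.1792332506194 209.06990429533198 [[-0.014, -1.0, -0.004], [-0.972, 0.015, -0.235], [0.235, 0.0, -0.972]] [-0.00251537  0.57561311  0.92507763]
scene 466.8427912727217 278.71664423936437 209.6228586140201 [[-0.856, 0.517, 0.001], [0.281, 0.467, -0.839], [-0.434, -0.717, -0.545]] [ 0.47939302 -0.10037178  1.48061825]
```

View pics/top0.png

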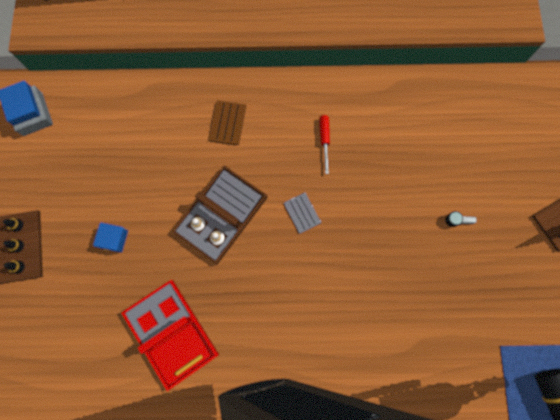

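View pics/scene0.png

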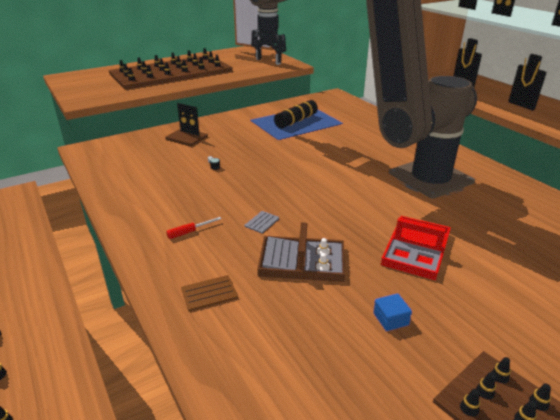

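The top view shows the wooden tray around (220,215), the pad in its upper part (235,193), and the cones at (198,224) and (217,238). The grip bar runs between them, and the other grey and brown slabs are distractors. I'll enlarge this area.

```bash
python3 - <<'E'
import cv2,pickle
c=pickle.load(open('top.pkl','rb'))['img'][155:275,155:285,::-1]
a=cv2.resize(c,None,fx=4.5,fy=4.5,interpolation=cv2.INTER_CUBIC)
cv2.imwrite('pics/crop.png',a)
E
```

```text
(no output)
```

View pics/crop.png

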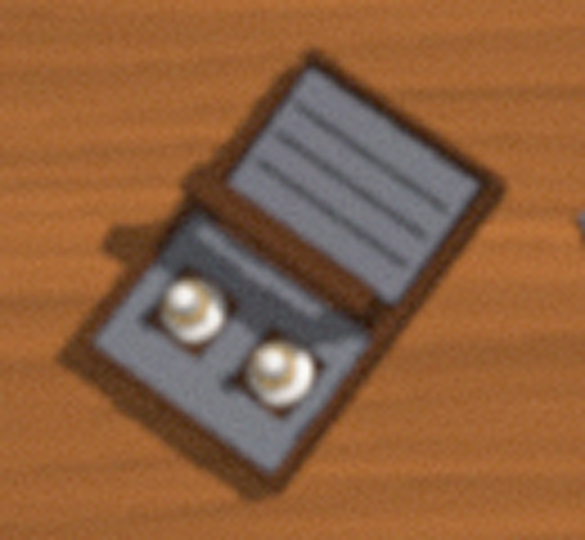

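The crop shows the outer rim corners at about (312,52), (502,187), (272,490) and (62,357). The bar's ends are at about (195,182) and (385,310), and the cone bases are near (195,315) and (282,378). I'll cast rays for these.

```bash
cat >h.py <<'E'
import numpy as np,pickle
from scipy.spatial.transform import Rotation as Ro
def ray(c,p,z,R=None,t=None):
    R=c['R'] if R is None else R;t=c['t'] if t is None else t
    d=R.T@np.array([(p[0]-c['cx'])/c['fx'],(p[1]-c['cy'])/c['fy'],1]);o=-R.T@t
    return o+d*(z-o[2])/d[2]
E
python3 - <<'E'
from h import *
c=pickle.load(open('top.pkl','rb'))
f=lambda x,y,z:ray(c,((x+.5)/4.5-.5+155,(y+.5)/4.5-.5+155),z)
P={}
for n,x,y,z in[('T',312,52,.024),('R',502,187,.024),('B',272,490,.024),('L',62,357,.024),('barL',195,182,.077),('barR',385,310,.077),('padT',312,66,.024),('padR',482,187,.024)]:
    P[n]=f(x,y,z);print(n,P[n].round(4))
for a,b in('TR','RB','BL','TL'):print(a,b,np.linalg.norm(P[a]-P[b]),np.degrees(np.arctan2(*(P[a]-P[b])[1::-1])))
print(np.mean([P[k] for k in'TRBL'],0),(P['barL']+P['barR'])/2,np.degrees(np.arctan2(*(P['barL']-P['barR'])[1::-1])),np.linalg.norm(P['barL']-P['barR']))
E
```

```text
T [0.6945 0.1275 0.024 ]
R [0.6183 0.0264 0.024 ]
B [0.461  0.1439 0.024 ]
L [0.531  0.2535 0.024 ]
barL [0.6087 0.1774 0.077 ]
barR [0.5421 0.0822 0.077 ]
padT [0.6867 0.1274 0.024 ]
padR [0.6184 0.0369 0.024 ]
T R 0.12660020983018377 52.96016703075749
R B 0.19626806107765682 -36.74539370552281
B L 0.13008492536514543 -122.56988609168238
T L 0.20641427570981635 -37.61732385568425
[0.57620904 0.13782165 0.024     ] [0.57540987 0.12979206 0.077     ] 55.05357113469088 0.11613894796073336
```

Call:
send_rows --series '[[[0,0,0,0,0,-0.15,1],[0,0,0,0,0,-0.15,1],[0,0,0,0,0,-0.15,1],[0,0,0,0,0,-0.16,1],[5.8,-1,-0.2,0,0,0,0],[5.8,-1,-0.2,0,0,0,-1],[5.8,-1,-0.2,0,0,0,-1],[5.8,-1,-0.2,0,0,0,-1],[5.8,-1,-0.2,0,0,0,-1],[5.8,-1,-0.2,0,0,0,-1]]]'

```text
time: 1.35
eef_pos: [0.3777, -0.3179, 0.2429]
tcp_rot: [0.89, 0.455, 0.0, -0.0]
contact_force: [-0.1, -0.1, 0.2]
opening: -0.001
finger_force: 0.0
```

Call:
send_rows --series '[[[5.8,-1,-0.2,0,0,0,-1],[5.8,-1,-0.2,0,0,0,-1],[5.8,-1,-0.2,0,0,0,-1],[5.8,-1,-0.2,0,0,0,-1],[5.8,-1,-0.2,0,0,0,-1],[5.8,-1,-0.2,0,0,0,-1],[5.8,-1,-0.2,0,0,0,-1],[5.8,-1,-0.2,0,0,0,-1],[0,0,0,0,0,0,-1],[0,0,0,0,0,0,-1]]]'

```text
time: 2.6
eef_pos: [0.5835, 0.1032, 0.2585]
tcp_rot: [0.89, 0.456, -0.001, -0.0]
contact_force: [0.2, -0.1, 0.5]
opening: 0.0
finger_force: 0.0
```

```bash
python3 - <<'E'
from plant import ctrl
import cv2,numpy as np,pickle
s=ctrl.get_state();print(s['eef_pos'],Ro if 0 else s['tcp_rot'],s['contact_force'],s['time'])
c=ctrl.read_camera('wrist');pickle.dump((s,c),open('w1.pkl','wb'))
cv2.imwrite('pics/w1.png',c['img'][:,:,::-1]);print(np.round(c['hand_eye'],3))
E
```

```text
[0.58354137 0.1031587  0.25850853] [ 8.90088118e-01  4.55787696e-01 -8.29355067e-04 -1.75636615e-04] [ 0.15070393 -0.1166308   0.48364501] 2.6
[[-0.    -0.954 -0.298  0.076]
 [ 1.    -0.    -0.    -0.   ]
 [ 0.    -0.298  0.954 -0.145]
 [ 0.     0.     0.     1.   ]]
```

View pics/w1.png

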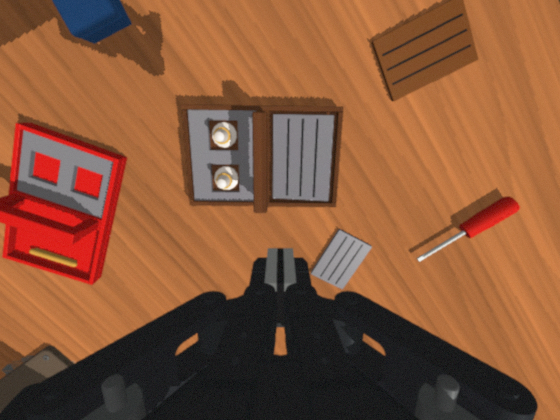

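The tray fills rows 98-206 and columns 181-342. The bar's top runs from (262,110) to (261,213), the cones are at (223,135) and (226,178), and the pad spans columns 272-334. The outer rim corners are (342,107), (336,206) and (191,203).

```bash
cat >>h.py <<'E'
def wcam(s,c):
    T=np.eye(4);T[:3,:3]=Ro.from_quat(s['tcp_rot']).as_matrix();T[:3,3]=s['eef_pos'];W=np.linalg.inv(T@c['hand_eye']);return W[:3,:3],W[:3,3]
E
python3 - <<'E'
from h import *
import cv2
s,c=pickle.load(open('w1.pkl','rb'));R,t=wcam(s,c)
cr=c['img'][85:225,170:355,::-1];cv2.imwrite('pics/w1c.png',cv2.resize(cr,None,fx=4.2,fy=4.2,interpolation=cv2.INTER_CUBIC))
P={}
for n,x,y,z in[('TR',342,107,.024),('BR',336,206,.024),('BL',191,203,.024),('TL',181,98,.024),('b1',262,110,.077),('b0',261,213,.077)]:
    P[n]=ray(c,(x,y),z,R,t);print(n,P[n].round(4))
for a,b in(('TR','BR'),('TL','BL'),('b1','b0'),('TL','TR'),('BL','BR')):d=P[a]-P[b];print(a,b,np.linalg.norm(d),np.degrees(np.arctan2(d[1],d[0])),(P[a]+P[b])/2)
E
```

```text
TR [0.6964 0.1299 0.024 ]
BR [0.6215 0.0259 0.024 ]
BL [0.4631 0.1453 0.024 ]
TL [0.5418 0.2542 0.024 ]
b1 [0.6159 0.1821 0.077 ]
b0 [0.5455 0.09   0.077 ]
TR BR 0.12809344638164863 54.22694196467655 [0.65898456 0.07790898 0.024     ]
TL BL 0.13433031584018434 54.17890294133955 [0.50244589 0.19974654 0.024     ]
b1 b0 0.1159421913608426 52.5701742501167 [0.58069773 0.13608313 0.077     ]
TL TR 0.19844884634159782 141.20521515663071 [0.61908974 0.19203994 0.024     ]
BL BR 0.19833054738753234 143.00647960732323 [0.54234071 0.08561559 0.024     ]
```

View pics/w1c.png

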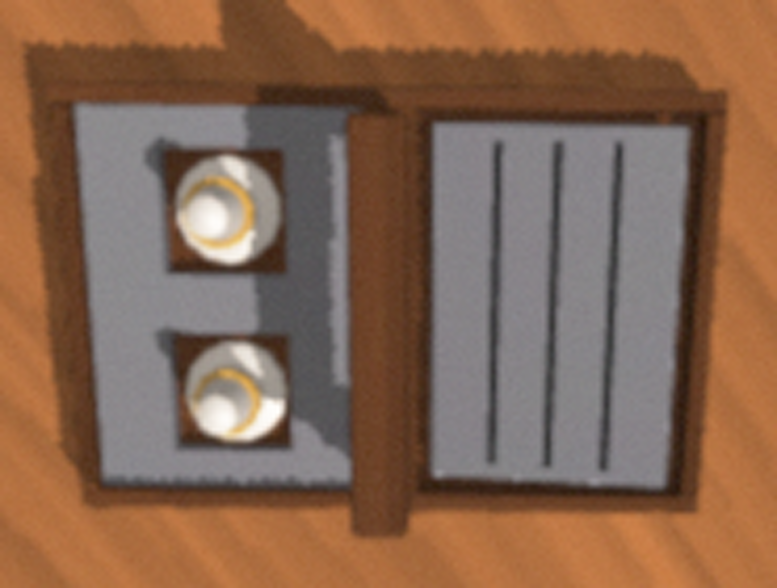

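Call:
send_rows --series '[[[1.2,2.5,4,0,0,0,-1],[1.2,2.6,4,0,0,0,-1],[0,0,4,0,0,0,-1],[0,0,4,0,0,0,-1],[0,0,4,0,0,0,-1],[0,0,1,0,0,0,-1],[0,0,0.4,0,0,0,-1],[0,0,0,0,0,0,-1],[0,0,0,0,0,0,-1]]]'

```text
time: 3.78
eef_pos: [0.6407, 0.0927, 0.0474]
tcp_rot: [0.89, 0.455, 0.002, 0.001]
contact_force: [-0.4, -0.5, -0.6]
opening: -0.002
finger_force: 0.0
```

Call:
send_rows --series '[[[0,0,0.2,0,0,0,-1],[0,0,0.2,0,0,0,-1],[0,0,0.2,0,0,0,-1],[0,0,0.2,0,0,0,-1],[0,0,0.2,0,0,0,-1],[0,0,0,0,0,0,-1]]]'

```text
time: 4.53
eef_pos: [0.6392, 0.0927, 0.035]
tcp_rot: [0.89, 0.455, -0.0, -0.0]
contact_force: [-0.2, -0.2, -0.1]
opening: -0.002
finger_force: 0.0
```

Call:
send_rows --series '[[[0,0,0.2,0,0,0,-1],[0,0,0.2,0,0,0,-1],[0,0,0.2,0,0,0,-1],[0,0,0,0,0,0,-1]]]'

```text
time: 5.03
eef_pos: [0.6392, 0.0928, 0.029]
tcp_rot: [0.89, 0.455, -0.0, -0.0]
contact_force: [0.1, 0.5, 0.1]
opening: -0.001
finger_force: 0.0
```

Call:
send_rows --series '[[[0,0,0.1,0,0,0,-1],[0,0,0.1,0,0,0,-1],[0,0,0,0,0,0,-1]]]'

```text
time: 5.4
eef_pos: [0.6397, 0.0927, 0.0278]
tcp_rot: [0.89, 0.455, 0.0, 0.0]
contact_force: [-0.9, 0.3, 2.7]
opening: 0.0
finger_force: 1.4
```

Call:
send_rows --series '[[[0,0,0.1,0,0,0,-1],[0,0,0.1,0,0,0,-1],[0,0,0,0,0,0,-1]]]'

```text
time: 5.78
eef_pos: [0.6398, 0.0926, 0.0255]
tcp_rot: [0.89, 0.455, 0.0, 0.0]
contact_force: [0.0, -0.8, 2.6]
opening: -0.001
finger_force: 1.4
```

Contact at about 28 mm, as expected. The lifter is moving; I'll continue in small steps.

Call:
send_rows --series '[[[0,0,0.1,0,0,0,-1],[0,0,0.1,0,0,0,-1],[0,0,0.1,0,0,0,-1],[0,0,0,0,0,0,-1]]]'

```text
time: 6.28
eef_pos: [0.6398, 0.0926, 0.0224]
tcp_rot: [0.89, 0.455, 0.0, 0.0]
contact_force: [1.0, -1.8, 2.7]
opening: -0.001
finger_force: 1.5
```

Call:
send_rows --series '[[[0,0,0.1,0,0,0,-1],[0,0,0.1,0,0,0,-1],[0,0,0.1,0,0,0,-1],[0,0,0,0,0,0,-1]]]'

```text
time: 6.78
eef_pos: [0.6395, 0.0929, 0.0193]
tcp_rot: [0.89, 0.455, 0.0, -0.0]
contact_force: [1.8, -0.7, 3.1]
opening: 0.004
finger_force: 1.6
```

Call:
send_rows --series '[[[0,0,0.1,0,0,0,-1],[0,0,0,0,0,0,-1]]]'

```text
time: 7.02
eef_pos: [0.6395, 0.0929, 0.0183]
tcp_rot: [0.89, 0.455, 0.0, -0.0]
contact_force: [2.9, -1.4, 3.1]
opening: -0.0
finger_force: 1.6
```

Call:
send_rows --series '[[[0,0,0.05,0,0,0,-1],[0,0,0,0,0,0,-1]]]'

```text
time: 7.28
eef_pos: [0.6395, 0.0929, 0.0181]
tcp_rot: [0.89, 0.455, 0.0, -0.0]
contact_force: [2.2, -0.9, 5.6]
opening: -0.002
finger_force: 2.5
```

Call:
send_rows --series '[[[0,0,0.05,0,0,0,-1],[0,0,0,0,0,0,-1]]]'

```text
time: 7.52
eef_pos: [0.6395, 0.0929, 0.0181]
tcp_rot: [0.89, 0.456, -0.0, -0.0]
contact_force: [0.4, -0.7, 6.6]
opening: 0.002
finger_force: 3.6
```

Call:
send_rows --series '[[[0,0,0.05,0,0,0,-1],[0,0,0,0,0,0,-1]]]'

```text
time: 7.78
eef_pos: [0.6395, 0.0929, 0.0181]
tcp_rot: [0.89, 0.456, -0.0, -0.0]
contact_force: [-1.1, -0.8, 9.3]
opening: 0.001
finger_force: 4.6
```

Call:
send_rows --series '[[[0,0,0.05,0,0,0,-1],[0,0,0,0,0,0,-1],[0,0,0,0,0,0,-1]]]'

```text
time: 8.15
eef_pos: [0.6396, 0.0929, 0.0181]
tcp_rot: [0.89, 0.456, -0.0, -0.0]
contact_force: [-1.8, -0.5, 11.7]
opening: 0.002
finger_force: 5.7
```

Call:
send_rows --series '[[[0,0,-0.5,0,0,0,-1],[0,0,-3,0,0,0,-1],[0,0,-5,0,0,0,-1],[-2.5,-2.5,-5,0,0,0,-1],[-2.5,-2.5,-5,0,0,0,-1],[-2,-1,-3,0,0,0,-1],[0,0,0,0,0,0,-1],[0,0,0,0,0,0,-1]]]'

```text
time: 9.15
eef_pos: [0.5488, 0.0714, 0.2291]
tcp_rot: [0.89, 0.455, -0.002, -0.001]
contact_force: [-0.0, -0.3, -0.8]
opening: 0.001
finger_force: 0.0
```

```bash
python3 - <<'E'
from plant import ctrl
import cv2,numpy as np,pickle
s=ctrl.get_state();print(s['eef_pos'],s['tcp_rot'],s['time'])
c=ctrl.read_camera('wrist');pickle.dump((s,c),open('w2.pkl','wb'))
cr=c['img'][20:240,120:400,::-1];cv2.imwrite('pics/w2.png',cv2.resize(cr,None,fx=2.7,fy=2.7,interpolation=cv2.INTER_CUBIC))
E
```

```text
[0.54876336 0.07143393 0.22909979] [ 0.89025599  0.45545615 -0.00159041 -0.00119408] 9.15
```

View pics/w2.png

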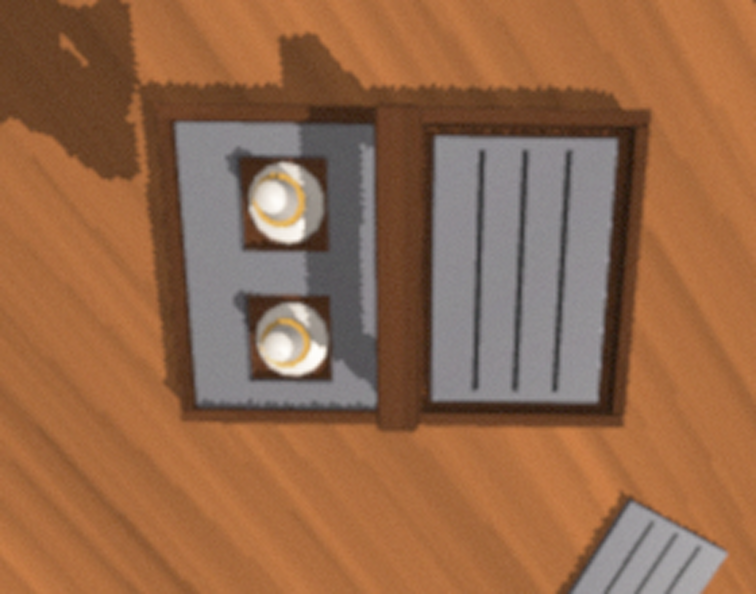

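The crop shows the pad lying in its recess, shifted towards the ridge, with its corners at about (434,136), (617,139), (602,404) and (431,402). The bar's top runs from (398,107) to (398,428) and both cones are standing. I'll measure the pad's level and the tray's pose.

```bash
python3 - <<'E'
from h import *
s,c=pickle.load(open('w2.pkl','rb'));R,t=wcam(s,c)
P={}
for n,x,y,z in[('TR',648,110,.024),('BR',622,425,.024),('BL',183,420,.024),('TL',158,108,.024),('b1',398,107,.077),('b0',398,428,.077),('p1i',434,136,.018),('p1o',617,139,.018),('p0o',602,404,.018),('p0i',431,402,.018)]:
    P[n]=ray(c,((x+.5)/2.7-.5+120,(y+.5)/2.7-.5+20),z,R,t)
for a,b in(('TR','BR'),('TL','BL'),('b1','b0'),('TL','TR'),('BL','BR'),('p1i','p0i'),('p1o','p0o'),('p1i','p1o'),('p0i','p0o')):d=P[a]-P[b];print(a,b,np.linalg.norm(d).round(4),np.degrees(np.arctan2(d[1],d[0])).round(2),((P[a]+P[b])/2).round(4))
C=np.mean([P[k]for k in('TR','BR','TL','BL')],0);print(C)
M=Ro.from_quat(s['tcp_rot']).as_matrix()
for q in((P['b1']+P['b0'])/2,C):print('tool delta',(M.T@(q-s['eef_pos'])*100).round(2))
x=np.array([np.cos(np.radians(53.5)),np.sin(np.radians(53.5)),0]);y=np.array([-x[1],x[0],0])
for k in('p1i','p1o','p0o','p0i'):print(k,((P[k]-C)@x).round(4),((P[k]-C)@y).round(4))
E
```

```text
TR BR 0.129 53.68 [0.6588 0.0785 0.024 ]
TL BL 0.1278 53.22 [0.4987 0.1959 0.024 ]
b1 b0 0.1117 53.42 [0.5791 0.1369 0.077 ]
TL TR 0.1981 143.93 [0.617  0.1888 0.024 ]
BL BR 0.1991 143.56 [0.5405 0.0856 0.024 ]
p1i p0i 0.111 53.5 [0.5889 0.1294 0.018 ]
p1o p0o 0.1106 54.68 [0.6508 0.0835 0.018 ]
p1i p1o 0.076 143.29 [0.6523 0.1513 0.018 ]
p0i p0o 0.0782 143.54 [0.5873 0.0616 0.018 ]
[0.57874628 0.13718857 0.024     ]
tool delta [ 7.11 -1.32 15.2 ]
tool delta [ 7.12 -1.34 20.5 ]
p1i 0.0552 -0.0128
p1o 0.055 -0.0887
p0o -0.0557 -0.091
p0i -0.0557 -0.0128
```

Call:
send_rows --series '[[[3.5,-0.65,3,0,0,0.012,-0.1],[3.6,-0.68,3,0,0,0,-0.1],[0,0,2,0,0,0,-0.1],[0,0,0,0,0,0,-0.1],[0,0,0,0,0,0,-0.1],[0,0,0,0,0,0,-0.1]]]'

```text
time: 9.95
eef_pos: [0.5818, 0.1356, 0.1529]
tcp_rot: [0.893, 0.45, 0.001, 0.001]
contact_force: [0.6, -0.3, -0.2]
opening: 0.451
finger_force: 0.0
```

```bash
python3 - <<'E'
from h import *
from plant import ctrl
s=ctrl.get_state();M=Ro.from_quat(s['tcp_rot']).as_matrix();print(s['eef_pos'],s['opening'],s['time'],np.degrees(np.arctan2(M[1,0],M[0,0])),M[:,2])
print(M.T@(np.array([.579,.137,.049])-s['eef_pos'])*100)
E
```

```text
[0.58175545 0.13563969 0.15290697] 0.45065066229762535 9.95 53.44582464333631 [ 2.59369953e-03  1.15912627e-04 -9.99996630e-01]
[-0.07185549 -0.32329186 10.38996327]
```

Call:
send_rows --series '[[[0,-0.25,3,0,0,0,-0.1],[0,0,2,0,0,0,-0.1],[0,0,0,0,0,0,-0.1],[0,0,0,0,0,0,-0.1],[0,0,0,0,0,0,-0.1]]]'

```text
time: 10.58
eef_pos: [0.5799, 0.1378, 0.1027]
tcp_rot: [0.893, 0.45, 0.001, 0.0]
contact_force: [0.4, 0.1, 0.3]
opening: 0.45
finger_force: 0.0
```

```bash
python3 - <<'E'
from h import *
from plant import ctrl
import cv2
s=ctrl.get_state();M=Ro.from_quat(s['tcp_rot']).as_matrix();print(s['eef_pos'],s['opening'],s['time'],np.degrees(np.arctan2(M[1,0],M[0,0])),M[:,2])
print(M.T@(np.array([.579,.137,.049])-s['eef_pos'])*100)
c=ctrl.read_camera('wrist');cv2.imwrite('pics/w3.png',c['img'][:,:,::-1])
E
```

```text
[0.57987726 0.13778394 0.10267341] 0.44999056217122707 10.575 53.4974597820951 [ 2.33762476e-03  1.72955018e-04 -9.99997253e-01]
[-0.12340974 -0.03341627  5.36710749]
```

View pics/w3.png

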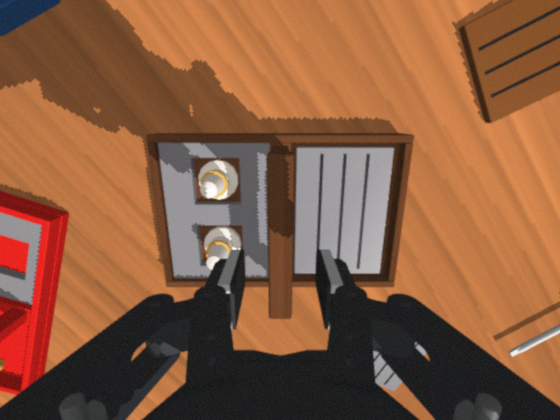

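The fingers straddle the bar symmetrically, with inner faces at columns 245 and 318 and the bar centred at 281. I'll go down and grip.

Call:
send_rows --series '[[[0,0,2,0,0,0,-0.1],[-0.1,0,2,0,0,0,-0.1],[0,0,1.35,0,0,0,-0.1],[0,0,0,0,0,0,-0.1],[0,0,0,0,0,0,-0.1]]]'

```text
time: 11.25
eef_pos: [0.5787, 0.137, 0.0479]
tcp_rot: [0.893, 0.45, 0.0, 0.0]
contact_force: [-0.7, 0.2, 0.3]
opening: 0.448
finger_force: 0.0
```

Call:
send_rows --series '[[[0,0,0,0,0,0,-0.3],[0,0,0,0,0,0,-0.5],[0,0,0,0,0,0,-0.6],[0,0,0,0,0,0,-0.7],[0,0,0,0,0,0,-1],[0,0,0,0,0,0,-1],[0,0,0,0,0,0,-1],[0,0,0,0,0,0,-1]]]' --force 70

```text
time: 12.25
eef_pos: [0.5789, 0.1369, 0.0485]
tcp_rot: [0.893, 0.45, 0.0, 0.0]
contact_force: [0.4, -1.4, 4.9]
opening: 0.173
finger_force: 69.5
```

Call:
send_rows --series '[[[0,0,-0.1,0,0,0,-1],[0,0,-0.2,0,0,0,-1],[0,0,-0.3,0,0,0,-1],[0,0,-0.4,0,0,0,-1],[0,0,-0.5,0,0,0,-1],[0,0,-0.5,0,0,0,-1],[0,0,-0.4,0,0,0,-1],[0,0,-0.3,0,0,0,-1],[0,0,-0.2,0,0,0,-1],[0,0,0,0,0,0,-1]]]'

```text
time: 13.5
eef_pos: [0.5784, 0.137, 0.077]
tcp_rot: [0.893, 0.45, 0.0, 0.0]
contact_force: [0.2, -0.2, -6.7]
opening: 0.173
finger_force: 68.2
```

```bash
python3 - <<'E'
from plant import ctrl
s=ctrl.get_state()
for k in('eef_pos','tcp_rot','contact_force','wrist_torque','opening','finger_force'):print(k,s[k])
E
```

```text
eef_pos [0.5784337  0.13695599 0.07698625]
tcp_rot [8.92966457e-01 4.50123189e-01 1.38375033e-04 5.40316523e-05]
contact_force [ 0.20550669 -0.220441   -6.74049536]
wrist_torque [-0.02092175  0.0106394  -0.05474661]
opening 0.17315024736676984
finger_force 68.24996709823608
```

Call:
send_rows --series '[[[0,0,-0.2,0,0,0,-1],[0,0,-0.5,0,0,0,-1],[0,0,-0.8,0,0,0,-1],[0,0,-1.1,0,0,0,-1],[0,0,-1.1,0,0,0,-1],[0,0,-1.1,0,0,0,-1],[0,0,-1,0,0,0,-1],[0,0,-0.7,0,0,0,-1],[0,0,-0.4,0,0,0,-1],[0,0,-0.2,0,0,0,-1]]]'

```text
time: 14.75
eef_pos: [0.5783, 0.1369, 0.1479]
tcp_rot: [0.893, 0.45, -0.0, -0.0]
contact_force: [-0.4, 0.0, -6.2]
opening: 0.171
finger_force: 68.4
```

Call:
send_rows --series '[[[0,0,0,0,0,0,-1],[0,0,0,0,0,0,-1],[0,0,0,0,0,0,-1],[0,0,0,0,0,0,-1],[0,0,0,0,0,0,-1],[0,0,0,0,0,0,-1]]]'

```text
time: 15.5
eef_pos: [0.5784, 0.137, 0.1478]
tcp_rot: [0.893, 0.45, 0.0, -0.0]
contact_force: [0.4, -0.3, -7.2]
opening: 0.18
finger_force: 68.4
```

```bash
python3 - <<'E'
from plant import ctrl
import cv2,numpy as np
s=ctrl.get_state()
for k in('eef_pos','tcp_rot','contact_force','dq'):print(k,s[k])
a=ctrl.read_camera('scene')['img'][120:300,200:420,::-1];b=ctrl.read_camera('wrist')['img'][:,:,::-1]
cv2.imwrite('pics/fin.png',np.vstack([cv2.resize(a,None,fx=1.8,fy=1.8)[:, :396],cv2.resize(b,(396,270))]))
E
```

```text
eef_pos [0.57835838 0.13695733 0.14782686]
tcp_rot [ 8.92969120e-01  4.50117929e-01  5.92781448e-06 -4.96405513e-06]
contact_force [ 0.35045376 -0.32005844 -7.1855072 ]
dq [ 0.00119534 -0.00106105  0.00022739 -0.00218067 -0.00011246 -0.00415144]
```

View pics/fin.png

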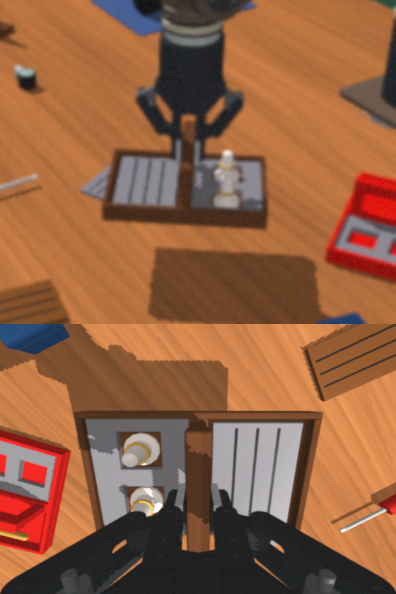

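The tray hangs level in the air at (185,190) in the scene view. The pad is flat in its recess and both cones stand in their pockets. The TCP rose 99 to 100 mm, so I'm handing it in.

```bash
python3 -c "
from plant import ctrl
print(ctrl.sign_off())"
```

```text
the job is handed in; nothing more can be done
None
```

The pad was pressed level in its recess, and the tray is held still and level about 10 cm above the counter with the pad and both cones in place; the job was handed in at about 15.6 s, and no verdict came back.

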